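# Nest the flower pots

### The job

Clear away the three terracotta flower pots: nest the two that stand loose on the table into the one standing on the wooden board, so that all three make one straight stack there, mouths up, each pot fully home in the one below. One of them was left mouth down and has to be turned over first. Fired clay chips, so lower each pot gently into the next instead of dropping it in, and leave the tools lying where they are.

Things in the scene. Friction and masses are not known exactly. Their poses are not given: they have to be found in the camera images.
- pot_1: terracotta flower pot, 80 mm high: upper 28 mm a collar 70 mm across (mouth 62 mm, wall 4 mm), below it a body tapering from 58 mm to a 39 mm foot. Nested home, its collar rests on the rim of the pot below, 28 mm above that pot. Origin: centre of the foot's underside; z axis from foot to mouth; 0.16 kg. Stands mouth up on the board, left of the robot; the bottom of the stack.
- pot_2: terracotta flower pot, 80 mm high: upper 28 mm a collar 70 mm across (mouth 62 mm, wall 4 mm), below it a body tapering from 58 mm to a 39 mm foot. Nested home, its collar rests on the rim of the pot below, 28 mm above that pot. Origin: centre of the foot's underside; z axis from foot to mouth; 0.16 kg. Stands mouth up on the table, right of the robot.
- pot_3: terracotta flower pot, 80 mm high: upper 28 mm a collar 70 mm across (mouth 62 mm, wall 4 mm), below it a body tapering from 58 mm to a 39 mm foot. Nested home, its collar rests on the rim of the pot below, 28 mm above that pot. Origin: centre of the foot's underside; z axis from foot to mouth; 0.16 kg. Stands mouth down on the table, right of the robot (origin on top, z axis down).
- board: plywood board, 223 x 271 x 10 mm (x, y, z), fixed to the table, top 10 mm above it. Origin: centre of its underside. A flat clay star, 8 mm thick, lies on one of its corners.
- brush: wooden brush, 212 mm long along its y axis, 12 mm thick, loose on the table in front of the banding wheel; to be left alone. Origin: centre of its underside.
- needle: needle tool with a red handle, 148 mm long along its y axis, 11 mm thick, loose on the table in front of the banding wheel; to be left alone. Origin: centre of its underside.
- loop_tool: loop tool with a green handle, 172 mm long along its x axis, 12 mm thick, loose on the table's right edge; to be left alone. Origin: centre of its underside.
- rib: wooden kidney rib, 96 x 61 x 9 mm, loose on the table between the banding wheel and the tool chest; to be left alone. Origin: centre of its underside.

How it is judged (in metres and radians):
At the end, for the whole second after the job is handed in: pot_1 stands on the board; one of the other pots is in it and the last is in that one, each 24 to 32 mm higher than the pot it sits in (home is 28 mm) and within 6 mm of its axis; all three upright, mouth up, within 0.08 rad, and at rest (((z of pot_2 in the frame of pot_1 between 0.024 and 0.032 m and horizontal distance between pot_2 and pot_1 below 0.006 m and z of pot_3 in the frame of pot_2 between 0.024 and 0.032 m and horizontal distance between pot_3 and pot_2 below 0.006 m) or (z of pot_3 in the frame of pot_1 between 0.024 and 0.032 m and horizontal distance between pot_3 and pot_1 below 0.006 m and z of pot_2 in the frame of pot_3 between 0.024 and 0.032 m and horizontal distance between pot_2 and pot_3 below 0.006 m)) and angle between each of pot_1, pot_2, pot_3's own z axis and vertical below 0.08 rad and linear speed of each of pot_1, pot_2, pot_3 below 0.05 m/s and z of pot_1 in the frame of board between 0.007 and 0.015 m and x of pot_1 in the frame of board between -0.105 and 0.105 m and y of pot_1 in the frame of board between -0.13 and 0.13 m); the robot touches nothing.
It fails at once if the brush is pushed more than 40 mm from where it lay (distance of brush from where it was at the start of the episode above 0.04 m).
It fails at once if the needle tool is pushed more than 40 mm from where it lay (distance of needle from where it was at the start of the episode above 0.04 m).
It fails at once if the loop tool is pushed more than 40 mm from where it lay (distance of loop_tool from where it was at the start of the episode above 0.04 m).
It fails at once if the wooden rib is pushed more than 40 mm from where it lay (distance of rib from where it was at the start of the episode above 0.04 m).
It fails at once if a pot is dropped into another: within the last 30 mm before it is home it moves at over 0.5 m/s ((horizontal distance between pot_2 and pot_1 below 0.02 m and z of pot_2 in the frame of pot_1 between 0.02 and 0.058 m and linear speed of pot_2 above 0.5 m/s) or (horizontal distance between pot_3 and pot_1 below 0.02 m and z of pot_3 in the frame of pot_1 between 0.02 and 0.058 m and linear speed of pot_3 above 0.5 m/s) or (horizontal distance between pot_3 and pot_2 below 0.02 m and z of pot_3 in the frame of pot_2 between 0.02 and 0.058 m and linear speed of pot_3 above 0.5 m/s) or (horizontal distance between pot_2 and pot_3 below 0.02 m and z of pot_2 in the frame of pot_3 between 0.02 and 0.058 m and linear speed of pot_2 above 0.5 m/s)).
It also fails if it takes over 72 s, if anything falls off the work surface, if the arm or the gripper's body presses on something with over 40 N, if the wrist force passes 120 N, or if a joint passes its speed limit or range.

### The arm

A 6-joint arm with a two-finger parallel gripper is mounted at the origin on a cart in front of the work surface, level with it; the furniture and walls round the work are solid. World frame = base frame: x ahead of the robot, y to its left, z up, the work surface at z = 0. Lengths are in m, angles in degrees, forces in N, time in s.
With the tool pointing down it reaches from about 0.35 to 0.85 m from the base axis. Payload 8.1 kg.
Tool frame: the origin (TCP) lies at the very end of the fingers, on their centre line; the grasp point (between the pads) lies 19 mm behind it; z points along the fingers, y is the direction in which the jaws open and shut (so a half turn about z gives the same grasp; the last joint's range is limited). The gripper opens to 93 mm and grips with 3 to 60 N. Pads are 15 mm wide; open, the fingers measure 128 mm over their backs; the gripper's body (75 mm by 188 mm) begins 65 mm behind the grasp point.
Start: joints at [61.513, 7.471, 85.268, -0, 87.261, -4.893], TCP at [0.24, 0.55, 0.219] pointing down, gripper open.
Joint ranges: [-169.43, 169.43], [-51.17, 129.36], [1.28, 143.12], [-76.62, 256.62], [0, 156.53], [-152.29, 152.29]. Speed limits (degrees/s): [136.94, 136.94, 159.86, 180, 180, 180].

### API

Orientations are given as [roll, pitch, yaw] about the fixed x, y, z axes, in that order (R = Rz(yaw) Ry(pitch) Rx(roll)).
In Python, from station import bot gives the robot as it stands.
- The arm moves only by the tool apply_moves, never from a script. Its argument "moves" is one flat list of numbers, 4 for each row, row after row: the shift along the tool's x, y, z in m, then the turn about the tool's z in degrees. A call has exactly 5 rows; each row shifts and turns the commanded pose from where the row before left it, along the tool's axes as they then stand; what a row does not reach is not made up. A row lasts 1/12 s, in which the tool goes at most 41.7 mm and 7.16 degrees, less where a joint would pass 70% of its speed; a pose out of reach is approached as far as the arm can. A call with a gripper value outside its range is refused whole. "fingers" is the opening, from -1 (shut) to 1 (fully open), set as the call begins (left out, the last holds). The fingers move at their own pace and stop on an object; "squeeze" is the grip in N (left out, the last holds). Time passes only in rows, so rows that do not move let the fingers close, or fill a call up. It gives the time, the measured TCP pose, the force and the opening at its end, in the units of the state.
- bot.sense(): the state, without advancing time (a new reading comes with each control period).
- bot.camera(name): name is "scene" or "top" or "wrist"; returns a dict with "image" (480x640x3 uint8, red, green, blue), "fx", "fy", "cx", "cy" (pixels), "R" (3x3) and "t" (3): a world point X has camera coordinates R X + t. Camera axes: x right, y down, z forward; pixel columns grow to the right and rows downward; lengths in m; the calibration is good to about 2 mm. A picture is of the moment at which its call begins. There is no depth.
- bot.sign_off(): hands the job in, once; it reports no verdict.
Trained networks look in the newest picture that a camera, given by its name, has taken for a name from the list of things; names that differ only in an ending like _2 or _b are one class to them, and where a whole thing is asked for, a point or a joint stands for the part that bears it (a point fixed in the world has none). Each returns a list of dicts, best first, with "score" (0 to 1); they miss things now and then, are a little off and sometimes report something else, mostly with a low value. They report only what shows in the picture. A call takes as long as a camera call.
- bot.boxes_of(camera, query): "box" ([left, top, right, bottom] in pixels, round what is visible of it).
- bot.cut_out(camera, query): "mask" (480x640 bool, what is visible of it) and "box" ([left, top, right, bottom] in pixels, round what is visible of it).
- bot.spot_point(camera, query): "uv" ([column, row] in pixels: a listed point, or the origin of a listed thing).
The state is a dict: "time_s": time; "qpos": joint angles; "dq": joint speeds; "effort": joint torques, N m; "eef_pos": TCP position; "orientation": TCP orientation; "wrist_force": force on the tool from outside, world axes, zero at the start; "wrist_torque": the same for the moment, N m; "width": finger opening in m.
Only numpy, scipy, OpenCV 4.12 (cv2) and the standard library are available. Lean on these libraries where they do the work, as an engineer would, in place of code of your own. Each camera call takes 0.05 s, during which the arm holds its last target. There are 200 camera calls.

## Working session

There is one attempt and no reset: what is moved stays moved. The work goes in short steps, Python scripts to look and compute and a tool call to move; the robot and the scene stay as the last step left them, time stands still between calls to the robot, and variables do not carry over. Pictures are saved under pics/ and viewed, about 8 in all and at most 12, crops included, and the job is handed in when it is done.

Besides the shell and the picture viewer there is one more tool, called after ">>>" by a JSON object that holds its "op" and its "data", one argument or row to a line. apply_moves: Moves the arm, as the interface text tells. Its arguments: {"type":"object","properties":{"moves":{"type":"array"},"fingers":{"type":"number"},"squeeze":{"type":"number"}},"required":["moves"]}

```bash
mkdir -p pics; ls
cat > h.py <<'E'
import numpy as np, cv2
from station import bot
def snap(c,name=None):
    d=bot.camera(c)
    if name: cv2.imwrite('pics/'+name,cv2.cvtColor(d['image'],cv2.COLOR_RGB2BGR))
    return d
def ray(d,uv,z):
    R=np.array(d['R']);t=np.array(d['t'])
    c=-R.T@t; v=R.T@np.array([(uv[0]-d['cx'])/d['fx'],(uv[1]-d['cy'])/d['fy'],1])
    return c+v*(z-c[2])/v[2]
def proj(d,X):
    p=np.array(d['R'])@np.array(X)+np.array(d['t']);return np.array([d['fx']*p[0]/p[2]+d['cx'],d['fy']*p[1]/p[2]+d['cy']])
E
python3 - <<'E'
from h import *
for c in ['top','scene']:
    d=snap(c,c+'0.png'); print(c,'cam',-np.array(d['R']).T@np.array(d['t']))
    for r in bot.cut_out(c,'pot_1'): print('pot',r['score'],r['box'])
    for r in bot.spot_point(c,'pot_1'): print('org',r['score'],r['uv'],[np.round(ray(d,r['uv'],z),3) for z in (0,.01,.08)])
    for n in ['brush','needle','loop_tool','rib','board']:
        for r in bot.spot_point(c,n)[:1]: print(n,r['score'],np.round(ray(d,r['uv'],0),3))
print(bot.sense())
E
```

```text
pics
top cam [ 0.41234517 -0.00843483  1.17933997]
pot 0.88 [177.3, 255.8, 217.3, 285.0]
pot 0.72 [428.6, 299.0, 460.6, 331.8]
pot 0.58 [396.0, 205.3, 430.0, 239.2]
org 0.89 [406.2, 226.7] [array([ 0.636, -0.184,  0.   ]), array([ 0.634, -0.182,  0.01 ]), array([ 0.621, -0.172,  0.08 ])]
org 0.81 [200.9, 273.9] [array([0.517, 0.291, 0.   ]), array([0.516, 0.288, 0.01 ]), array([0.51 , 0.271, 0.08 ])]
org 0.67 [454.2, 314.5] [array([ 0.435, -0.291,  0.   ]), array([ 0.435, -0.289,  0.01 ]), array([ 0.434, -0.272,  0.08 ])]
brush 0.75 [ 0.392 -0.003  0.   ]
needle 0.74 [0.45  0.024 0.   ]
loop_tool 0.76 [ 0.531 -0.388  0.   ]
rib 0.75 [ 0.754 -0.169  0.   ]
board 0.68 [0.504 0.319 0.   ]
scene cam [-0.08380163 -0.4439929   0.88791594]
pot 0.87 [378.8, 325.5, 406.4, 366.3]
pot 0.7 [393.7, 246.8, 424.5, 288.1]
pot 0.63 [216.1, 198.4, 244.0, 233.9]
pot 0.46 [287.0, 281.2, 310.7, 309.7]
org 0.76 [234.3, 229.0] [array([0.526, 0.291, 0.   ]), array([0.519, 0.283, 0.01 ]), array([0.471, 0.225, 0.08 ])]
org 0.68 [398.1, 331.9] [array([ 0.488, -0.257,  0.   ]), array([ 0.481, -0.259,  0.01 ]), 
[... 151 characters left out ...]
66 -0.165  0.   ]
board 0.63 [0.503 0.324 0.   ]
{'time_s': 0.8, 'qpos': array([ 6.15120123e+01,  7.46842603e+00,  8.52686368e+01, -1.95514653e-04,
        8.72617539e+01, -4.89031367e+00]), 'dq': array([ 0.05709186,  0.04184574, -0.04502135, -0.00259826,  0.05156202,
        0.00816954]), 'effort': array([-5.58616193e-04, -5.59694445e+01, -4.92029607e+01,  7.69530586e-02,
        2.23204441e-02, -3.32795048e-05]), 'eef_pos': array([0.24014092, 0.54984634, 0.21865578]), 'orientation': array([1.79998838e+02, 2.95447838e-04, 1.56402335e+02]), 'wrist_force': array([-0.27976833,  0.15583862, -0.25345709]), 'wrist_torque': array([0.02011048, 0.01088402, 0.0013638 ]), 'width': 0.09285214649926615}
```

View pics/top0.png

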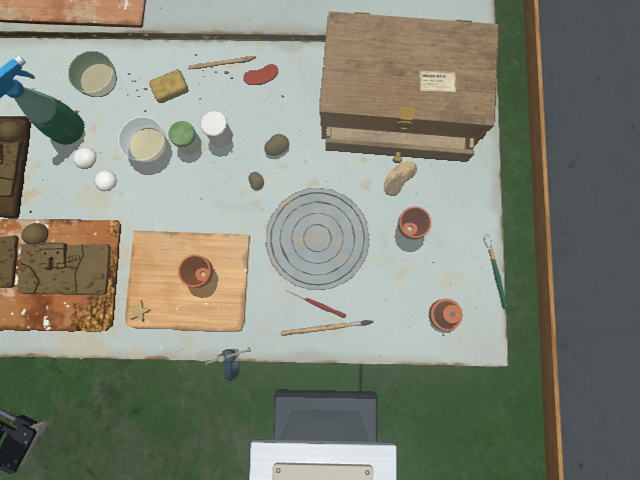

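View pics/scene0.png

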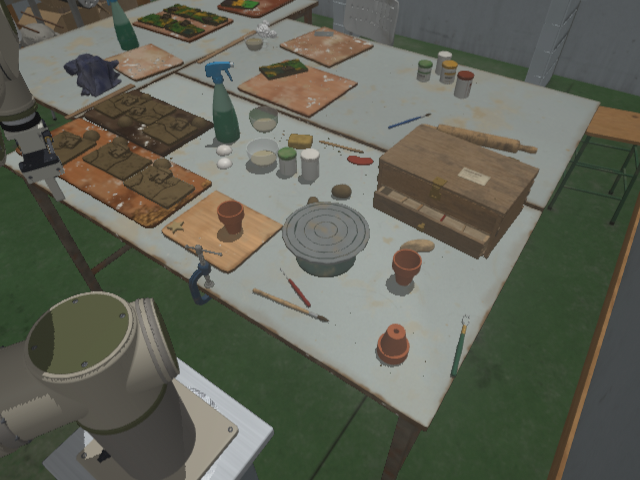

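The top view shows the board pot at about (197,272), the mouth-up pot at (414,222), the mouth-down pot at (446,315) and the wheel centred at (317,238). The scene view agrees with this. The tool can only point down, so I'll turn pot_3 in a light grip over the wheel's edge. Pot_2 goes first, to clear room.

>>> {"op": "apply_moves", "data": {
  "moves": [0, 0, 0, 7, 0, 0, 0, 7, 0, 0, 0, 7, 0, 0, 0, 7, 0, 0, 0, 7],
  "fingers": 1
}}

```text
time_s: 1.22
eef_pos: [0.2402, 0.5499, 0.2187]
orientation: [180.0, -0.0, 121.1]
wrist_force: [0.3, 0.6, 0.5]
width: 0.093
```

>>> {"op": "apply_moves", "data": {
  "moves": [0, 0, 0, 7, 0, 0, 0, 7, 0, 0, 0, 7, 0, 0, 0, 7, 0, 0, 0, 3.4]
}}

```text
time_s: 1.63
eef_pos: [0.2401, 0.5499, 0.2186]
orientation: [180.0, -0.0, 89.6]
wrist_force: [0.5, 0.5, -0.6]
width: 0.0931
```

>>> {"op": "apply_moves", "data": {
  "moves": [-0.0293, 0.0158, 0, 0, -0.0293, 0.0158, 0, 0, -0.0293, 0.0158, 0, 0, -0.0293, 0.0158, 0, 0, -0.0293, 0.0158, 0, 0]
}}

```text
time_s: 2.05
eef_pos: [0.3195, 0.4021, 0.2187]
orientation: [180.0, -0.0, 90.0]
wrist_force: [0.6, 0.0, 0.2]
width: 0.093
```

>>> {"op": "apply_moves", "data": {
  "moves": [-0.0293, 0.0158, 0, 0, -0.0293, 0.0158, 0, 0, -0.0293, 0.0158, 0, 0, -0.0293, 0.0158, 0, 0, -0.0293, 0.0158, 0, 0]
}}

```text
time_s: 2.47
eef_pos: [0.3987, 0.2554, 0.2189]
orientation: [180.0, -0.0, 90.0]
wrist_force: [0.7, 0.3, 0.6]
width: 0.093
```

>>> {"op": "apply_moves", "data": {
  "moves": [-0.0293, 0.0158, 0, 0, -0.0293, 0.0158, 0, 0, -0.0293, 0.0158, 0, 0, -0.0293, 0.0158, 0, 0, -0.0293, 0.0158, 0, 0]
}}

```text
time_s: 2.88
eef_pos: [0.4778, 0.1088, 0.2189]
orientation: [180.0, -0.0, 90.0]
wrist_force: [0.0, 0.7, 0.1]
width: 0.0932
```

>>> {"op": "apply_moves", "data": {
  "moves": [-0.0293, 0.0158, 0, 0, -0.0293, 0.0158, 0, 0, -0.0293, 0.0158, 0, 0, -0.0293, 0.0158, 0, 0, -0.0293, 0.0158, 0, 0]
}}

```text
time_s: 3.3
eef_pos: [0.5568, -0.0378, 0.2188]
orientation: [180.0, 0.0, 90.0]
wrist_force: [0.4, 0.4, -0.2]
width: 0.0923
```

>>> {"op": "apply_moves", "data": {
  "moves": [-0.0293, 0.0158, 0, 0, -0.0293, 0.0158, 0, 0, -0.0293, 0.0158, 0, 0, -0.0293, 0.0158, 0, 0, -0.0293, 0.0158, 0, 0]
}}

```text
time_s: 3.72
eef_pos: [0.6358, -0.1842, 0.2186]
orientation: [180.0, 0.0, 90.0]
wrist_force: [1.3, 0.4, 0.5]
width: 0.0929
```

```bash
cat >> h.py <<'E'
def rims(d,c,z,tag='pot_1'):
    # fit ellipse-free: mask outline -> plane z -> circle by min enclosing
    for r in bot.cut_out(c,tag):
        ys,xs=np.nonzero(r['mask'])
        cn=max(cv2.findContours(r['mask'].astype(np.uint8),cv2.RETR_EXTERNAL,cv2.CHAIN_APPROX_NONE)[0],key=cv2.contourArea)[:,0]
        P=np.array([ray(d,p,z)[:2] for p in cn],np.float32)
        cc,rad=cv2.minEnclosingCircle(P); print(tag,r['score'],np.round(r['box']),'circle',np.round(cc,4),round(rad,4))
E
python3 - <<'E'
from h import *
d=snap('wrist','w1.png'); print('cam',-np.array(d['R']).T@np.array(d['t']))
rims(d,'wrist',.08)
for r in bot.spot_point('wrist','pot_1'): print('org',r['score'],ray(d,r['uv'],0.007)[:2])
d=snap('top')
for z in (.04,.06,.08): print(z,ray(d,(317,238),z),ray(d,(369,240),z))
for r in bot.spot_point('top','pot_1'): print(r['score'],r['uv'],ray(d,r['uv'],0)[:2])
d=snap('scene')
for z in (.04,.06,.08): print(z,ray(d,(326,230),z))
E
```

```text
cam [ 0.6364753  -0.1160204   0.38400717]
pot_1 0.67 [270. 189. 356. 279.] circle [ 0.6333 -0.1906] 0.0366
pot_1 0.66 [ 76. 262. 160. 337.] circle [ 0.4726 -0.2465] 0.0392
org 0.97 [ 0.6333382  -0.19225626]
0.04 [0.59930548 0.02313842 0.04      ] [ 0.59679605 -0.09402729  0.04      ]
0.06 [0.59602358 0.02258418 0.06      ] [ 0.59355819 -0.0925248   0.06      ]
0.08 [0.59274167 0.02202994 0.08      ] [ 0.59032034 -0.09102231  0.08      ]
0.96 [201.5, 273.7] [0.51750165 0.28966622]
0.62 [408.4, 225.8] [ 0.6385295  -0.18891972]
0.04 [0.63793849 0.05089386 0.04      ]
0.06 [0.62091463 0.03922084 0.06      ]
0.08 [0.60389077 0.02754783 0.08      ]
```

View pics/w1.png

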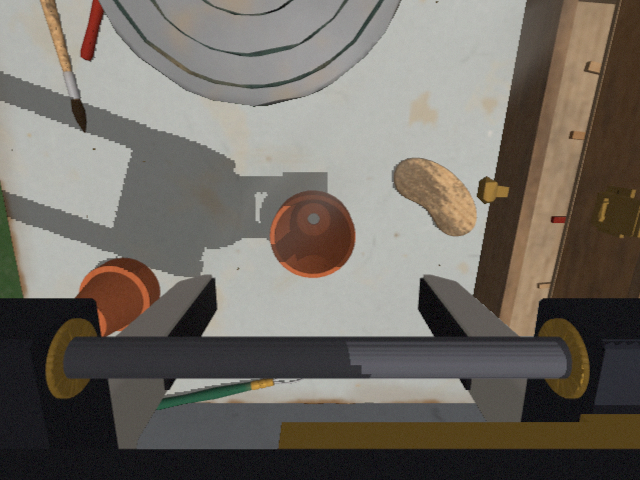

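The wrist view shows pot_2's mouth centred at (313,234), which puts it at (0.634, -0.191). The rib at (440,195) is clear of the fingers. I'll descend and grip.

>>> {"op": "apply_moves", "data": {
  "moves": [-0.003, -0.001, 0.02, 0, -0.004, -0.001, 0.02, 0, 0, 0, 0.03, 0, 0, 0, 0.03, 0, 0, 0, 0.025, 0]
}}

```text
time_s: 4.43
eef_pos: [0.6327, -0.188, 0.0925]
orientation: [180.0, -0.0, 90.1]
wrist_force: [-0.9, 0.5, 0.1]
width: 0.093
```

>>> {"op": "apply_moves", "data": {
  "moves": [0, 0, 0.02, 0, 0, 0, 0.013, 0, 0, 0, 0.005, 0, 0, 0, 0, 0, 0, 0, 0, 0]
}}

```text
time_s: 4.85
eef_pos: [0.634, -0.1894, 0.0571]
orientation: [179.9, 0.0, 90.0]
wrist_force: [0.2, 0.2, 0.1]
width: 0.093
```

>>> {"op": "apply_moves", "data": {
  "moves": [0, 0, 0, 0, 0, 0, 0, 0, 0, 0, 0, 0, 0, 0, 0, 0, 0, 0, 0, 0],
  "fingers": -1,
  "squeeze": 20
}}

```text
time_s: 5.27
eef_pos: [0.6335, -0.1898, 0.0564]
orientation: [180.0, 0.0, 90.0]
wrist_force: [-2.5, 0.0, 3.9]
width: 0.0687
```

>>> {"op": "apply_moves", "data": {
  "moves": [0, 0, 0, 0, 0, 0, 0, 0, 0, 0, 0, 0, 0, 0, 0, 0, 0, 0, 0, 0]
}}

```text
time_s: 5.68
eef_pos: [0.6336, -0.1898, 0.0564]
orientation: [180.0, 0.0, 90.0]
wrist_force: [-1.2, -0.9, 6.2]
width: 0.0691
```

>>> {"op": "apply_moves", "data": {
  "moves": [0, 0, -0.01, 0, 0, 0, -0.03, 0, 0, 0, -0.035, 0, 0, 0, -0.035, 0, 0, 0, -0.03, 0]
}}

```text
time_s: 6.1
eef_pos: [0.6332, -0.1895, 0.1981]
orientation: [180.0, 0.0, 90.0]
wrist_force: [0.8, 0.3, -1.1]
width: 0.069
```

>>> {"op": "apply_moves", "data": {
  "moves": [0.02, -0.005, 0, 0, 0.032, -0.0077, 0, 0, 0.032, -0.0077, 0, 0, 0.032, -0.0077, 0, 0, 0.032, -0.0077, 0, 0]
}}

```text
time_s: 6.52
eef_pos: [0.5966, -0.0403, 0.1957]
orientation: [-180.0, -0.0, 90.0]
wrist_force: [1.1, 0.6, -0.6]
width: 0.0689
```

>>> {"op": "apply_moves", "data": {
  "moves": [0.032, -0.0077, 0, 0, 0.032, -0.0077, 0, 0, 0.032, -0.0077, 0, 0, 0.032, -0.0077, 0, 0, 0.032, -0.0077, 0, 0]
}}

```text
time_s: 6.93
eef_pos: [0.558, 0.1198, 0.1958]
orientation: [-180.0, -0.0, 90.0]
wrist_force: [1.6, 1.6, -1.6]
width: 0.0691
```

>>> {"op": "apply_moves", "data": {
  "moves": [0.032, -0.0077, 0, 0, 0.02, -0.006, 0, 0, 0.01, -0.004, 0, 0, 0, 0, 0, 0, 0, 0, 0, 0]
}}

```text
time_s: 7.35
eef_pos: [0.5411, 0.18, 0.1956]
orientation: [-180.0, 0.0, 90.1]
wrist_force: [0.6, -0.6, -2.6]
width: 0.069
```

Run:
```python
from h import *
d=snap('wrist','w2.png'); print(bot.sense()['eef_pos'])
rims(d,'wrist',.09)
for r in bot.spot_point('wrist','pot_1'): print('org',r['score'],r['uv'],ray(d,r['uv'],0.017)[:2])
```

```text
[0.54141177 0.17932713 0.19562283]
pot_1 0.78 [230.  29. 332. 141.] circle [0.5176 0.2822] 0.0355
pot_1 0.56 [231. 224. 406. 399.] circle [0.5424 0.1222] 0.0675
org 0.97 [289.5, 102.6] [0.51885327 0.27825314]
org 0.55 [313.9, 260.3] [0.53917081 0.13936283]
```

View pics/w2.png

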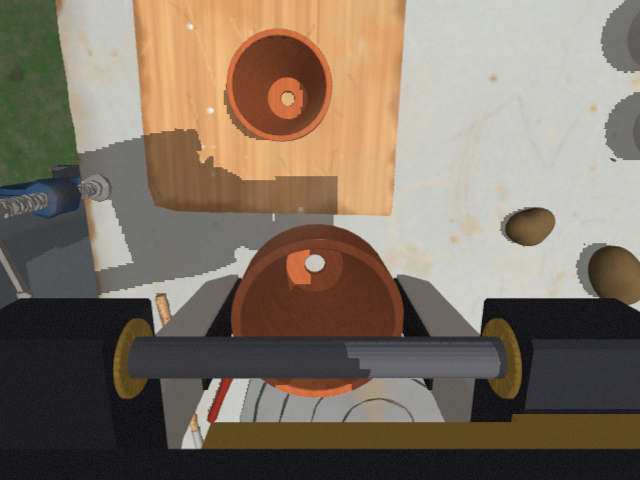

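The wrist view shows pot_1's mouth at (280,85) and the held pot upright, with its hole at (314,262). I'll move so the camera is right above pot_1 and measure again.

>>> {"op": "apply_moves", "data": {
  "moves": [0.01, -0.006, 0, 0, 0.015, -0.012, 0, 0, 0.01, -0.006, 0, 0, 0, 0, 0, 0, 0, 0, 0, 0]
}}

```text
time_s: 7.92
eef_pos: [0.517, 0.2158, 0.1957]
orientation: [180.0, 0.0, 90.1]
wrist_force: [-0.0, -1.0, -1.3]
width: 0.0691
```

Run:
```python
from h import *
d=snap('wrist','w3.png'); print(bot.sense()['eef_pos'],-np.array(d['R']).T@np.array(d['t']), np.round(d['R'],3))
rims(d,'wrist',.09)
for r in bot.spot_point('wrist','pot_1'): print('org',r['score'],r['uv'],[ray(d,r['uv'],z)[:2] for z in (.01,0.017,.14)])
d=snap('top');
for r in bot.spot_point('top','pot_1'): print('org',r['score'],r['uv'],[ray(d,r['uv'],z)[:2] for z in (.01,.14)])
```

```text
[0.51725115 0.21537509 0.19572127] [0.5175689  0.28398776 0.3611556 ] [[ 1.     0.001  0.001]
 [ 0.    -0.969  0.248]
 [ 0.001 -0.248 -0.969]]
pot_1 0.68 [264.  89. 363. 196.] circle [0.5168 0.2819] 0.035
pot_1 0.59 [229. 223. 405. 402.] circle [0.5178 0.1581] 0.0683
org 0.79 [316.7, 142.1] [array([0.5176205 , 0.28183778]), array([0.51761947, 0.28188064]), array([0.5176014 , 0.28263372])]
org 0.61 [316.1, 259.9] [array([0.51710369, 0.17337741]), array([0.51711296, 0.17558234]), array([0.51727591, 0.21432606])]
org 0.86 [453.5, 315.2] [array([ 0.43348205, -0.28720534]), array([ 0.43113219, -0.25621335])]
org 0.6 [219.8, 268.3] [array([0.52979721, 0.24572477]), array([0.51673962, 0.21746888])]
```

View pics/w3.png

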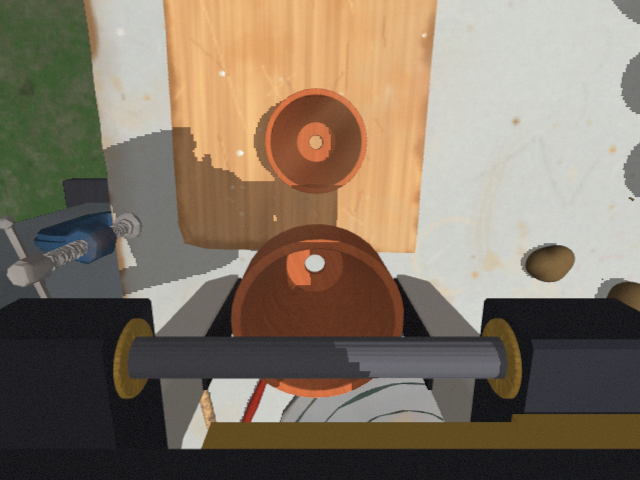

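The view from above puts pot_1 at (0.5175, 0.282), with the held pot 67 mm short of it. I'll move over it and lower slowly.

>>> {"op": "apply_moves", "data": {
  "moves": [0.015, 0, 0, 0, 0.02, 0, 0, 0, 0.02, 0, 0, 0, 0.012, 0, 0, 0, 0, 0, 0, 0]
}}

```text
time_s: 8.58
eef_pos: [0.517, 0.2842, 0.1955]
orientation: [-180.0, -0.0, 90.1]
wrist_force: [0.6, -0.4, -1.3]
width: 0.0692
```

>>> {"op": "apply_moves", "data": {
  "moves": [0, 0, 0.01, 0, 0, 0, 0.015, 0, 0, 0, 0.015, 0, 0, 0, 0.015, 0, 0, 0, 0.01, 0]
}}

```text
time_s: 9.0
eef_pos: [0.5164, 0.2808, 0.1281]
orientation: [-179.9, 0.1, 90.0]
wrist_force: [0.1, 0.2, -1.5]
width: 0.0692
```

>>> {"op": "apply_moves", "data": {
  "moves": [0, 0, 0.006, 0, 0, 0, 0.006, 0, 0, 0, 0.005, 0, 0, 0, 0.005, 0, 0, 0, 0.005, 0]
}}

```text
time_s: 9.42
eef_pos: [0.5176, 0.2825, 0.1039]
orientation: [179.9, -0.0, 90.0]
wrist_force: [-0.6, -0.7, -1.8]
width: 0.0691
```

>>> {"op": "apply_moves", "data": {
  "moves": [0, 0, 0.002, 0, 0, 0, 0.002, 0, 0, 0, 0.001, 0, 0, 0, 0, 0, 0, 0, 0, 0]
}}

```text
time_s: 9.83
eef_pos: [0.5173, 0.2825, 0.0989]
orientation: [180.0, -0.0, 90.0]
wrist_force: [0.3, 0.2, -1.9]
width: 0.0694
```

>>> {"op": "apply_moves", "data": {
  "moves": [0, 0, 0.001, 0, 0, 0, 0.001, 0, 0, 0, 0.001, 0, 0, 0, 0, 0, 0, 0, 0, 0]
}}

```text
time_s: 10.25
eef_pos: [0.5172, 0.2824, 0.0956]
orientation: [180.0, -0.0, 90.0]
wrist_force: [-0.3, -0.5, -1.9]
width: 0.0693
```

>>> {"op": "apply_moves", "data": {
  "moves": [0, 0, 0.001, 0, 0, 0, 0.001, 0, 0, 0, 0, 0, 0, 0, 0, 0, 0, 0, 0, 0]
}}

```text
time_s: 10.67
eef_pos: [0.5179, 0.2827, 0.0944]
orientation: [179.9, -0.0, 90.0]
wrist_force: [1.3, 2.0, 5.1]
width: 0.069
```

Contact at the expected height. Now I'll release and move on to pot_3.

>>> {"op": "apply_moves", "data": {
  "moves": [0, 0, 0, 0, 0, 0, 0, 0, 0, 0, 0, 0, 0, 0, 0, 0, 0, 0, 0, 0],
  "fingers": 1
}}

```text
time_s: 11.08
eef_pos: [0.5168, 0.2821, 0.0931]
orientation: [-179.9, 0.0, 90.0]
wrist_force: [-0.9, -0.1, -0.5]
width: 0.0921
```

>>> {"op": "apply_moves", "data": {
  "moves": [0, 0, -0.01, 0, 0, 0, -0.02, 0, 0, 0, -0.03, 0, 0, 0, -0.03, 0, 0, 0, -0.03, 0]
}}

```text
time_s: 11.5
eef_pos: [0.5168, 0.2822, 0.2155]
orientation: [-180.0, 0.0, 90.0]
wrist_force: [0.7, 0.5, 0.0]
width: 0.0929
```

>>> {"op": "apply_moves", "data": {
  "moves": [-0.02, -0.005, 0, 0, -0.0315, -0.005, 0, 0, -0.0315, -0.005, 0, 0, -0.0315, -0.005, 0, 0, -0.0315, -0.005, 0, 0]
}}

```text
time_s: 11.92
eef_pos: [0.4918, 0.1352, 0.2145]
orientation: [180.0, -0.0, 90.0]
wrist_force: [0.4, -0.4, 0.2]
width: 0.0929
```

Run:
```python
from h import *
d=snap('top','t4.png'); s=snap('scene','s4.png')
a=cv2.imread('pics/t4.png')[220:320,140:260]; b=cv2.imread('pics/s4.png')[150:270,160:310]
cv2.imwrite('pics/c4.png',np.hstack([cv2.resize(a,(400,333)),cv2.resize(b,(400,333))]))
```

```text
(no output)
```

View pics/c4.png

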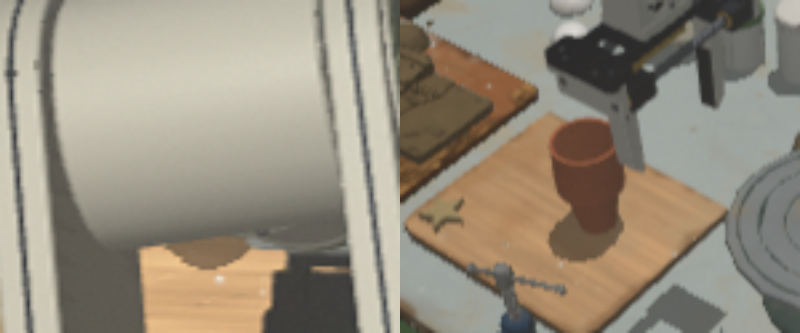

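>>> {"op": "apply_moves", "data": {
  "moves": [-0.0315, -0.005, 0, 0, -0.0315, -0.005, 0, 0, -0.0315, -0.005, 0, 0, -0.0315, -0.005, 0, 0, -0.0315, -0.005, 0, 0]
}}

```text
time_s: 12.43
eef_pos: [0.4671, -0.0219, 0.2145]
orientation: [179.9, -0.0, 90.0]
wrist_force: [1.4, -0.5, -0.2]
width: 0.0929
```

>>> {"op": "apply_moves", "data": {
  "moves": [-0.0315, -0.005, 0, 0, -0.0315, -0.005, 0, 0, -0.0315, -0.005, 0, 0, -0.0315, -0.005, 0, 0, -0.0315, -0.005, 0, 0]
}}

```text
time_s: 12.85
eef_pos: [0.4422, -0.1798, 0.2146]
orientation: [179.9, 0.0, 90.0]
wrist_force: [-0.2, 1.0, 0.6]
width: 0.0928
```

>>> {"op": "apply_moves", "data": {
  "moves": [-0.0315, -0.005, 0, 0, -0.02, -0.005, 0, 0, -0.01, 0, 0, 0, 0, 0, 0, 0, 0, 0, 0, 0]
}}

```text
time_s: 13.27
eef_pos: [0.4326, -0.2396, 0.2139]
orientation: [180.0, -0.0, 90.0]
wrist_force: [0.1, 0.5, -0.4]
width: 0.093
```

Run:
```python
from h import *
d=snap('wrist','w5.png'); print(bot.sense()['eef_pos'],-np.array(d['R']).T@np.array(d['t']))
rims(d,'wrist',.0)
for r in bot.spot_point('wrist','pot_1'): print('org',r['score'],r['uv'],ray(d,r['uv'],.08)[:2])
d=snap('top')
for r in bot.spot_point('top','pot_1'): print('org',r['score'],r['uv'],[ray(d,r['uv'],z)[:2] for z in (.01,.08)])
```

```text
[ 0.43269993 -0.23902696  0.21378402] [ 0.43333683 -0.17145269  0.37933242]
pot_1 0.85 [286. 209. 356. 286.] circle [ 0.4352 -0.2764] 0.0421
org 0.98 [315.5, 269.9] [ 0.43226603 -0.27399504]
org 0.98 [200.7, 271.7] [array([0.52117161, 0.28924802]), array([0.51465695, 0.27142788])]
org 0.81 [451.2, 311.4] [array([ 0.44185951, -0.28221959]), array([ 0.44009269, -0.26583006])]
org 0.68 [202.5, 272.8] [array([0.51871919, 0.2849591 ]), array([0.51235134, 0.26739571])]
```

View pics/w5.png

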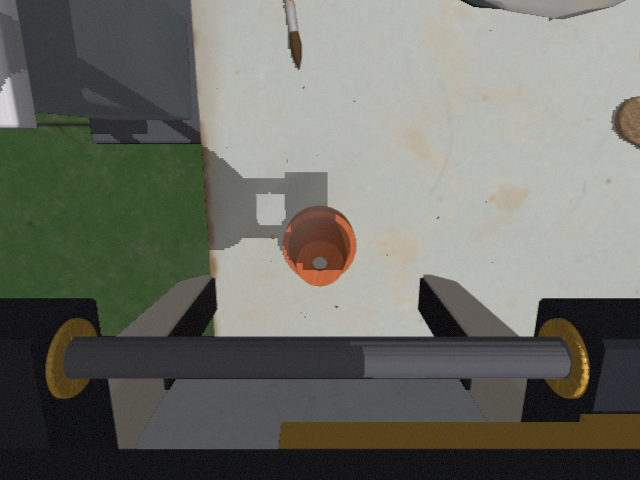

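The crop shows both pots nested upright on the board. The wrist view shows pot_3's foot hole at (320,263). I'll work out pot_3's centre and the wheel's edge.

Run:
```python
from h import *
d=snap('wrist')
print('far rim',ray(d,(320,209),0),'left',ray(d,(285,245),.02),'right',ray(d,(356,245),.02),'hole',ray(d,(320,263),.08))
t=snap('top'); s=snap('scene')
# wheel top: fit z so that circle projects right in both views
from scipy.optimize import least_squares
T=[(266,238),(369,238),(317,188),(317,289)]; S=[(283,232),(369,231),(325,201),(326,264)]
def f(p):
    x,y,z,r=p; a=np.linspace(0,2*np.pi,721)
    C=np.c_[x+r*np.cos(a),y+r*np.sin(a),0*a+z]; o=[]
    for d,Q in((t,T),(s,S)):
        P=np.array([proj(d,c) for c in C])
        o+=[P[:,0].min()-Q[0][0],P[:,0].max()-Q[1][0],P[:,1].min()-Q[2][1],P[:,1].max()-Q[3][1]]
    return o
r=least_squares(f,[.59,.02,.08,.11]); print(r.x,r.fun)
```

```text
far rim [ 0.43655758 -0.23730697  0.        ] left [ 0.40286582 -0.26885137  0.02      ] right [ 0.47108789 -0.26877817  0.02      ] hole [ 0.43599219 -0.26755099  0.08      ]
[0.5919743  0.02031512 0.09144453 0.11082897] [ 0.2558733   0.17187656 -0.4490653   0.11817477 -0.80528081  0.18072694
  1.22958335 -0.98988502]
```

>>> {"op": "apply_moves", "data": {
  "moves": [-0.01, 0.002, 0.02, 0, -0.015, 0.002, 0.03, 0, -0.006, 0, 0.035, 0, 0, 0, 0.035, 0, 0, 0, 0.03, 0]
}}

```text
time_s: 14.08
eef_pos: [0.4357, -0.2709, 0.0616]
orientation: [-180.0, -0.0, 90.0]
wrist_force: [0.9, -0.3, -0.3]
width: 0.0929
```

>>> {"op": "apply_moves", "data": {
  "moves": [0, 0, 0.02, 0, 0, 0, 0.014, 0, 0, 0, 0.008, 0, 0, 0, 0, 0, 0, 0, 0, 0]
}}

```text
time_s: 14.5
eef_pos: [0.4364, -0.2711, 0.022]
orientation: [-180.0, -0.0, 90.0]
wrist_force: [0.1, 0.3, 0.6]
width: 0.0932
```

>>> {"op": "apply_moves", "data": {
  "moves": [0, 0, 0, 0, 0, 0, 0, 0, 0, 0, 0, 0, 0, 0, 0, 0, 0, 0, 0, 0],
  "fingers": -1,
  "squeeze": 15
}}

```text
time_s: 14.92
eef_pos: [0.4366, -0.2716, 0.0225]
orientation: [180.0, 0.1, 90.0]
wrist_force: [-2.3, -0.8, 5.7]
width: 0.0698
```

>>> {"op": "apply_moves", "data": {
  "moves": [0, 0, 0, 0, 0, 0, 0, 0, 0, 0, 0, 0, 0, 0, 0, 0, 0, 0, 0, 0]
}}

```text
time_s: 15.33
eef_pos: [0.4366, -0.2716, 0.0225]
orientation: [180.0, 0.0, 90.0]
wrist_force: [-2.6, -0.3, 5.5]
width: 0.0694
```

>>> {"op": "apply_moves", "data": {
  "moves": [0, 0, -0.01, 0, 0, 0, -0.025, 0, 0, 0, -0.035, 0, 0, 0, -0.035, 0, 0, 0, -0.025, 0]
}}

```text
time_s: 15.75
eef_pos: [0.4368, -0.2715, 0.1552]
orientation: [179.9, 0.1, 90.0]
wrist_force: [0.4, -0.9, -0.1]
width: 0.0698
```

>>> {"op": "apply_moves", "data": {
  "moves": [0.015, 0.014, 0, 0, 0.022, 0.021, 0, 0, 0.022, 0.021, 0, 0, 0.022, 0.021, 0, 0, 0.022, 0.021, 0, 0]
}}

```text
time_s: 16.17
eef_pos: [0.5349, -0.167, 0.1522]
orientation: [180.0, -0.0, 90.0]
wrist_force: [0.5, -0.8, -0.9]
width: 0.0697
```

>>> {"op": "apply_moves", "data": {
  "moves": [0.022, 0.021, 0, 0, 0.022, 0.021, 0, 0, 0.018, 0.015, 0, 0, 0, 0, 0, 0, 0, 0, 0, 0]
}}

```text
time_s: 16.58
eef_pos: [0.5915, -0.1049, 0.1517]
orientation: [-180.0, -0.0, 90.1]
wrist_force: [-0.1, 0.0, -0.5]
width: 0.0693
```

Run:
```python
from h import *
print(bot.sense()['eef_pos'])
d=snap('wrist','w6.png'); s=snap('scene','s6.png')
a=cv2.imread('pics/w6.png'); b=cv2.imread('pics/s6.png')[130:310,280:480]
cv2.imwrite('pics/c6.png',np.hstack([cv2.resize(a,(400,300)),cv2.resize(b,(333,300))]))
```

```text
[ 0.5914705  -0.10489409  0.15167275]
```

View pics/c6.png

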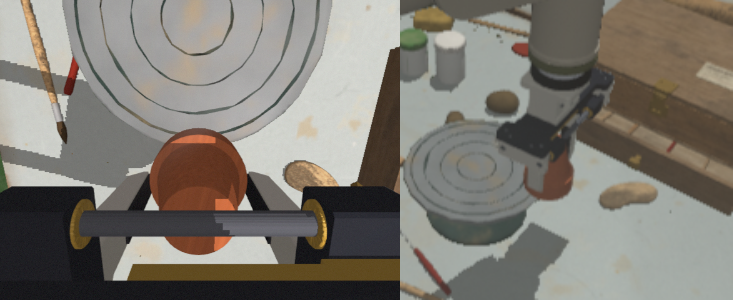

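The wrist view shows pot_3 held mouth down beside the wheel's near edge, overlapping it as wanted. I'll loosen the grip and press the collar onto the edge.

>>> {"op": "apply_moves", "data": {
  "moves": [0, 0, 0.006, 0, 0, 0, 0.008, 0, 0, 0, 0.008, 0, 0, 0, 0.006, 0, 0, 0, 0.004, 0],
  "squeeze": 4
}}

```text
time_s: 17.1
eef_pos: [0.5901, -0.1063, 0.1178]
orientation: [-179.9, -0.0, 90.0]
wrist_force: [-0.6, -1.4, 0.9]
width: 0.0698
```

>>> {"op": "apply_moves", "data": {
  "moves": [0, 0, 0.004, 0, 0, 0, 0.004, 0, 0, 0, 0.004, 0, 0, 0, 0.004, 0, 0, 0, 0.004, 0]
}}

```text
time_s: 17.52
eef_pos: [0.5918, -0.1068, 0.0998]
orientation: [179.9, 0.1, 90.0]
wrist_force: [1.2, -5.0, 0.3]
width: 0.0709
```

Run:
```python
from h import *
q=bot.sense();print(q['eef_pos'],q['wrist_force'],q['width'])
d=snap('wrist','w7.png'); s=snap('scene','s7.png')
a=cv2.imread('pics/w7.png'); b=cv2.imread('pics/s7.png')[130:310,280:480]
cv2.imwrite('pics/c7.png',np.hstack([cv2.resize(a,(400,300)),cv2.resize(b,(333,300))]))
```

```text
[ 0.59175676 -0.10678444  0.09981308] [ 1.22408021 -5.00955618  0.33228511] 0.07088698775918321
```

View pics/c7.png

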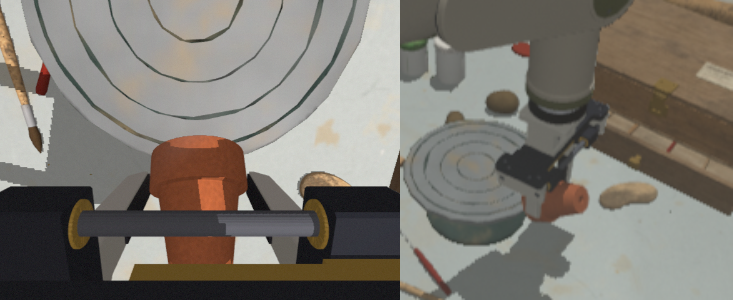

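The pot has tipped to about horizontal, foot towards -y. I'll lift it clear and see how it hangs.

>>> {"op": "apply_moves", "data": {
  "moves": [-0.003, 0, -0.005, 0, -0.003, 0, -0.01, 0, -0.003, 0, -0.015, 0, 0, 0, -0.02, 0, 0, 0, -0.01, 0]
}}

```text
time_s: 18.03
eef_pos: [0.5924, -0.1155, 0.1632]
orientation: [179.8, 0.0, 90.0]
wrist_force: [1.6, 1.2, -1.6]
width: 0.0658
```

Run:
```python
from h import *
q=bot.sense();print(q['eef_pos'],q['wrist_force'],q['width'])
d=snap('wrist','w8.png'); s=snap('scene','s8.png')
a=cv2.imread('pics/w8.png'); b=cv2.imread('pics/s8.png')[130:310,280:480]
cv2.imwrite('pics/c8.png',np.hstack([cv2.resize(a,(400,300)),cv2.resize(b,(333,300))]))
```

```text
[ 0.59235833 -0.1155448   0.16322556] [ 1.56017894  1.17403976 -1.57894572] 0.0658068255913481
```

View pics/c8.png

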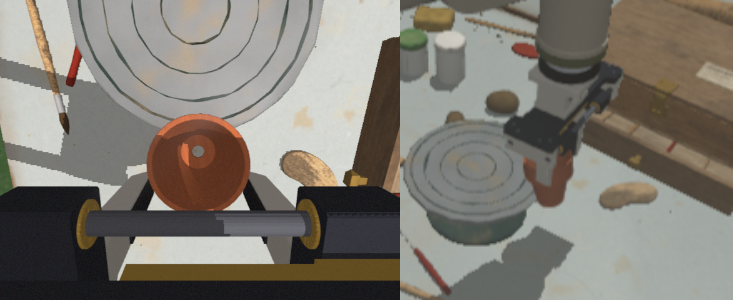

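The pot now hangs mouth up, held off-centre near its rim (opening 66 mm). I'll move gently away from the wheel, set it down on the free table and re-grip.

>>> {"op": "apply_moves", "data": {
  "moves": [-0.002, 0, 0, 0, -0.004, 0, 0, 0, -0.006, 0, 0, 0, -0.008, 0, 0, 0, -0.01, 0, 0, 0]
}}

```text
time_s: 18.55
eef_pos: [0.5907, -0.1456, 0.1587]
orientation: [-179.9, -0.0, 90.0]
wrist_force: [-0.0, -0.7, -1.3]
width: 0.0659
```

>>> {"op": "apply_moves", "data": {
  "moves": [-0.01, 0, 0, 0, -0.01, 0, 0, 0, -0.008, 0, 0, 0, -0.006, 0, 0, 0, -0.003, 0, 0, 0]
}}

```text
time_s: 18.97
eef_pos: [0.5911, -0.1834, 0.1596]
orientation: [-180.0, 0.0, 89.9]
wrist_force: [-0.1, -0.4, -1.7]
width: 0.0657
```

>>> {"op": "apply_moves", "data": {
  "moves": [0, 0, 0.004, 0, 0, 0, 0.008, 0, 0, 0, 0.01, 0, 0, 0, 0.01, 0, 0, 0, 0.01, 0]
}}

```text
time_s: 19.38
eef_pos: [0.5907, -0.1815, 0.1159]
orientation: [-179.9, -0.0, 90.0]
wrist_force: [0.1, -0.4, -2.2]
width: 0.0652
```

Run:
```python
from h import *
q=bot.sense();print(q['eef_pos'],q['wrist_force'],q['width'])
d=snap('wrist','w9.png'); s=snap('scene','s9.png'); print('fx',d['fx'])
for n,e in (('wrist',d),('scene',s)):
    for r in bot.boxes_of(n,'pot_1'): print(n,r['score'],r['box'])
# predicted scene rows of foot for an upright pot at y
for zf in (.03,.04,.05,.06): print(zf,proj(s,(q['eef_pos'][0],q['eef_pos'][1]+.01,zf)),proj(s,(q['eef_pos'][0],q['eef_pos'][1]+.01,zf+.08)))
a=cv2.imread('pics/w9.png'); b=cv2.imread('pics/s9.png')[180:330,310:480]
cv2.imwrite('pics/c9.png',np.hstack([cv2.resize(a,(400,300)),cv2.resize(b,(340,300))]))
```

```text
[ 0.5907204  -0.18145587  0.11585075] [ 0.06048287 -0.39846886 -2.18865826] 0.06523913950217036
fx 387.4275472483709
scene 0.63 [219.2, 213.9, 246.1, 233.5]
scene 0.57 [216.7, 191.8, 247.9, 218.4]
scene 0.57 [376.5, 252.6, 407.1, 281.7]
0.03 [388.87486128 279.38672735] [392.43116675 257.66401715]
0.04 [389.29910344 276.79536126] [392.90323639 254.7805101 ]
0.05 [389.72891604 274.16996967] [393.38184805 251.85704288]
0.06 [390.16440951 271.50987798] [393.86713868 248.89277902]
```

View pics/c9.png

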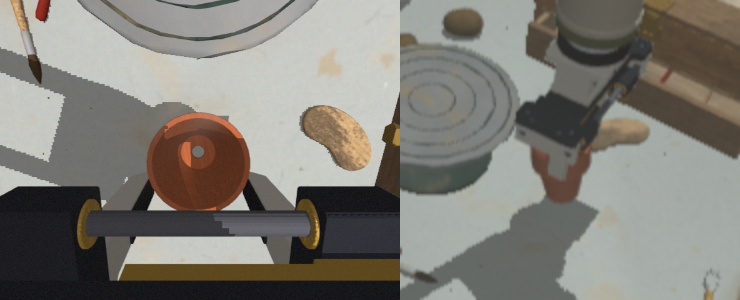

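>>> {"op": "apply_moves", "data": {
  "moves": [0, 0, 0.006, 0, 0, 0, 0.008, 0, 0, 0, 0.008, 0, 0, 0, 0.006, 0, 0, 0, 0.004, 0]
}}

```text
time_s: 20.0
eef_pos: [0.5905, -0.1819, 0.0841]
orientation: [-179.9, -0.0, 90.0]
wrist_force: [0.0, -0.2, -1.9]
width: 0.0656
```

>>> {"op": "apply_moves", "data": {
  "moves": [0, 0, 0.003, 0, 0, 0, 0.002, 0, 0, 0, 0.002, 0, 0, 0, 0.001, 0, 0, 0, 0, 0]
}}

```text
time_s: 20.42
eef_pos: [0.5912, -0.1821, 0.0776]
orientation: [180.0, -0.0, 90.0]
wrist_force: [-0.6, 0.2, -1.7]
width: 0.0655
```

>>> {"op": "apply_moves", "data": {
  "moves": [0, 0, 0.001, 0, 0, 0, 0.001, 0, 0, 0, 0.001, 0, 0, 0, 0, 0, 0, 0, 0, 0]
}}

```text
time_s: 20.83
eef_pos: [0.5912, -0.1821, 0.0746]
orientation: [-180.0, -0.0, 90.0]
wrist_force: [-0.3, 0.7, -1.9]
width: 0.0655
```

>>> {"op": "apply_moves", "data": {
  "moves": [0, 0, 0.001, 0, 0, 0, 0.001, 0, 0, 0, 0, 0, 0, 0, 0, 0, 0, 0, 0, 0]
}}

```text
time_s: 21.25
eef_pos: [0.5912, -0.1821, 0.0726]
orientation: [-180.0, -0.0, 90.0]
wrist_force: [-0.3, 0.3, -1.8]
width: 0.0658
```

>>> {"op": "apply_moves", "data": {
  "moves": [0, 0, 0.001, 0, 0, 0, 0.001, 0, 0, 0, 0, 0, 0, 0, 0, 0, 0, 0, 0, 0]
}}

```text
time_s: 21.67
eef_pos: [0.5912, -0.1821, 0.0706]
orientation: [-180.0, 0.0, 90.0]
wrist_force: [-0.7, 0.5, -1.9]
width: 0.0656
```

>>> {"op": "apply_moves", "data": {
  "moves": [0, 0, 0.001, 0, 0, 0, 0.001, 0, 0, 0, 0, 0, 0, 0, 0, 0, 0, 0, 0, 0]
}}

```text
time_s: 22.08
eef_pos: [0.5917, -0.1825, 0.0694]
orientation: [179.9, 0.0, 90.0]
wrist_force: [-0.6, -1.3, 5.7]
width: 0.0655
```

>>> {"op": "apply_moves", "data": {
  "moves": [0, 0, 0.001, 0, 0, 0, 0.001, 0, 0, 0, 0, 0, 0, 0, 0, 0, 0, 0, 0, 0]
}}

```text
time_s: 22.5
eef_pos: [0.5921, -0.1827, 0.0678]
orientation: [179.9, 0.1, 90.0]
wrist_force: [-0.6, -1.1, 6.6]
width: 0.0656
```

On the table. Open, rise a little, and look.

>>> {"op": "apply_moves", "data": {
  "moves": [0, 0, 0, 0, 0, 0, 0, 0, 0, 0, 0, 0, 0, 0, 0, 0, 0, 0, 0, 0],
  "fingers": 1
}}

```text
time_s: 22.92
eef_pos: [0.5909, -0.1819, 0.0661]
orientation: [-180.0, -0.0, 90.0]
wrist_force: [-0.8, -0.3, -1.2]
width: 0.0917
```

>>> {"op": "apply_moves", "data": {
  "moves": [0, 0, -0.015, 0, 0, 0, -0.02, 0, 0, 0, -0.03, 0, 0, 0, -0.03, 0, 0, 0, -0.02, 0]
}}

```text
time_s: 23.33
eef_pos: [0.592, -0.1823, 0.1847]
orientation: [179.9, 0.0, 90.0]
wrist_force: [1.1, -0.6, 1.3]
width: 0.0932
```

>>> {"op": "apply_moves", "data": {
  "moves": [0, 0, 0, 0, 0, 0, 0, 0, 0, 0, 0, 0, 0, 0, 0, 0, 0, 0, 0, 0]
}}

```text
time_s: 23.75
eef_pos: [0.5902, -0.1817, 0.1796]
orientation: [-179.8, -0.1, 90.0]
wrist_force: [0.5, 0.1, 0.5]
width: 0.0933
```

Run:
```python
from h import *
q=bot.sense();print(q['eef_pos'],q['wrist_force'],q['width'])
d=snap('wrist','w10.png'); s=snap('scene','s10.png')
rims(d,'wrist',.08)
for r in bot.spot_point('wrist','pot_1'): print('org',r['score'],r['uv'],ray(d,r['uv'],.007)[:2])
a=cv2.imread('pics/w10.png'); b=cv2.imread('pics/s10.png')[180:330,310:480]
cv2.imwrite('pics/c10.png',np.hstack([cv2.resize(a,(400,300)),cv2.resize(b,(340,300))]))
```

```text
[ 0.59019027 -0.18170025  0.17958485] [0.5222181  0.07389398 0.51200706] 0.09325078166925245
pot_1 0.73 [270. 180. 369. 279.] circle [ 0.5921 -0.1742] 0.0358
org 0.6 [317.0, 214.0] [ 0.59058057 -0.17712443]
```

View pics/c10.png

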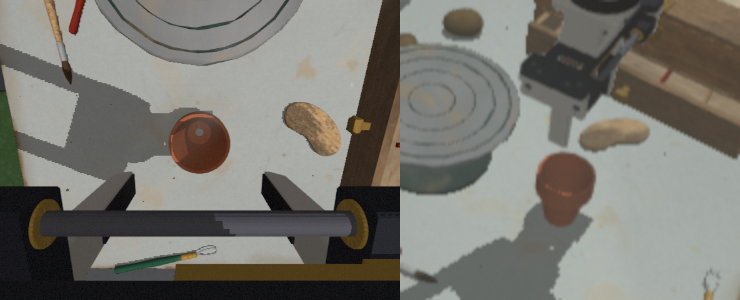

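The pot stands mouth up at (0.5915, -0.1755), and the tools are untouched. I'll grip it on the collar.

>>> {"op": "apply_moves", "data": {
  "moves": [0.003, 0.001, 0.015, 0, 0.003, 0, 0.02, 0, 0, 0, 0.025, 0, 0, 0, 0.025, 0, 0, 0, 0.02, 0]
}}

```text
time_s: 24.37
eef_pos: [0.5915, -0.1757, 0.0745]
orientation: [-179.9, -0.0, 90.0]
wrist_force: [0.5, 0.5, -0.1]
width: 0.0929
```

>>> {"op": "apply_moves", "data": {
  "moves": [0, 0, 0.01, 0, 0, 0, 0.007, 0, 0, 0, 0.002, 0, 0, 0, 0, 0, 0, 0, 0, 0]
}}

```text
time_s: 24.78
eef_pos: [0.5932, -0.1765, 0.0591]
orientation: [179.9, 0.0, 90.0]
wrist_force: [-0.2, 0.3, 0.9]
width: 0.0928
```

>>> {"op": "apply_moves", "data": {
  "moves": [0, 0, 0, 0, 0, 0, 0, 0, 0, 0, 0, 0, 0, 0, 0, 0, 0, 0, 0, 0],
  "fingers": -1,
  "squeeze": 20
}}

```text
time_s: 25.2
eef_pos: [0.5924, -0.1763, 0.0582]
orientation: [180.0, 0.0, 90.0]
wrist_force: [-2.3, -0.5, 2.3]
width: 0.07
```

>>> {"op": "apply_moves", "data": {
  "moves": [0, 0, 0, 0, 0, 0, 0, 0, 0, 0, 0, 0, 0, 0, 0, 0, 0, 0, 0, 0]
}}

```text
time_s: 25.62
eef_pos: [0.5925, -0.1763, 0.0582]
orientation: [180.0, 0.0, 90.0]
wrist_force: [-1.7, -0.7, 5.3]
width: 0.0706
```

>>> {"op": "apply_moves", "data": {
  "moves": [0, 0, -0.015, 0, 0, 0, -0.04, 0, 0, 0, -0.04, 0, 0, 0, -0.04, 0, 0, 0, -0.04, 0]
}}

```text
time_s: 26.03
eef_pos: [0.5916, -0.1758, 0.2335]
orientation: [-179.9, -0.0, 90.0]
wrist_force: [1.2, -0.3, -1.6]
width: 0.07
```

>>> {"op": "apply_moves", "data": {
  "moves": [0.016, -0.003, -0.01, 0, 0.03, -0.006, 0, 0, 0.03, -0.006, 0, 0, 0.03, -0.006, 0, 0, 0.03, -0.006, 0, 0]
}}

```text
time_s: 26.45
eef_pos: [0.5643, -0.0386, 0.2416]
orientation: [-179.9, -0.0, 90.0]
wrist_force: [0.5, 0.5, -0.9]
width: 0.0706
```

>>> {"op": "apply_moves", "data": {
  "moves": [0.03, -0.006, 0, 0, 0.03, -0.006, 0, 0, 0.03, -0.006, 0, 0, 0.03, -0.006, 0, 0, 0.03, -0.006, 0, 0]
}}

```text
time_s: 26.87
eef_pos: [0.5342, 0.1115, 0.2416]
orientation: [-179.9, 0.0, 90.0]
wrist_force: [0.2, -0.2, -1.0]
width: 0.0698
```

>>> {"op": "apply_moves", "data": {
  "moves": [0.03, -0.006, 0, 0, 0.03, -0.006, 0, 0, 0.03, -0.006, 0, 0, 0.015, 0, 0, 0, 0, 0, 0, 0]
}}

```text
time_s: 27.28
eef_pos: [0.5158, 0.2182, 0.2415]
orientation: [-179.9, -0.0, 90.2]
wrist_force: [0.5, -0.4, -1.1]
width: 0.0705
```

>>> {"op": "apply_moves", "data": {
  "moves": [0, 0, 0, 0, 0, 0, 0, 0, 0, 0, 0, 0, 0, 0, 0, 0, 0, 0, 0, 0]
}}

```text
time_s: 27.7
eef_pos: [0.5174, 0.214, 0.2426]
orientation: [180.0, 0.0, 89.9]
wrist_force: [-1.0, 0.3, -1.2]
width: 0.0703
```

Run:
```python
from h import *
q=bot.sense();print(q['eef_pos'],q['wrist_force'],q['width'])
d=snap('wrist','w11.png')
rims(d,'wrist',.118)
for r in bot.spot_point('wrist','pot_1'): print('org',r['score'],r['uv'],[ray(d,r['uv'],z)[:2] for z in (.038,q['eef_pos'][2]-.0582)])
```

```text
[0.51741771 0.21398713 0.24260559] [-0.96136581  0.34578654 -1.20090106] 0.07031945771420468
pot_1 0.74 [232. 217. 403. 387.] circle [0.5186 0.1542] 0.0723
pot_1 0.63 [269.  90. 364. 191.] circle [0.5177 0.2804] 0.035
org 0.66 [315.5, 138.0] [array([0.51706389, 0.28364592]), array([0.51751843, 0.28307811])]
org 0.61 [317.3, 141.4] [array([0.51872294, 0.28059439]), array([0.51852109, 0.28123391])]
org 0.59 [316.6, 257.0] [array([0.51784226, 0.16870415]), array([0.51798885, 0.21361238])]
org 0.25 [300.4, 100.4] [array([0.50351389, 0.31654673]), array([0.50932941, 0.30296191])]
```

The measured offset to the stack is again 67 mm, with no x correction. I'll move over it and lower.

>>> {"op": "apply_moves", "data": {
  "moves": [0.015, 0, 0, 0, 0.02, 0, 0, 0, 0.02, 0, 0, 0, 0.012, 0, 0, 0, 0, 0, 0, 0]
}}

```text
time_s: 28.27
eef_pos: [0.5168, 0.2838, 0.2425]
orientation: [-180.0, -0.0, 90.1]
wrist_force: [0.1, -0.5, -1.5]
width: 0.0704
```

>>> {"op": "apply_moves", "data": {
  "moves": [0, 0, 0.01, 0, 0, 0, 0.018, 0, 0, 0, 0.018, 0, 0, 0, 0.018, 0, 0, 0, 0.012, 0]
}}

```text
time_s: 28.68
eef_pos: [0.5163, 0.2803, 0.1638]
orientation: [-179.9, 0.1, 90.0]
wrist_force: [-0.9, 1.1, -1.0]
width: 0.0704
```

>>> {"op": "apply_moves", "data": {
  "moves": [0, 0, 0.007, 0, 0, 0, 0.006, 0, 0, 0, 0.006, 0, 0, 0, 0.006, 0, 0, 0, 0.005, 0]
}}

```text
time_s: 29.1
eef_pos: [0.5176, 0.282, 0.1368]
orientation: [179.9, -0.0, 90.0]
wrist_force: [-0.1, 0.7, -2.2]
width: 0.0708
```

>>> {"op": "apply_moves", "data": {
  "moves": [0, 0, 0.004, 0, 0, 0, 0.002, 0, 0, 0, 0.001, 0, 0, 0, 0, 0, 0, 0, 0, 0]
}}

```text
time_s: 29.52
eef_pos: [0.5173, 0.282, 0.1299]
orientation: [180.0, -0.0, 90.0]
wrist_force: [0.0, 0.9, -1.4]
width: 0.0701
```

>>> {"op": "apply_moves", "data": {
  "moves": [0, 0, 0.001, 0, 0, 0, 0.001, 0, 0, 0, 0.001, 0, 0, 0, 0.001, 0, 0, 0, 0, 0]
}}

```text
time_s: 29.93
eef_pos: [0.5171, 0.2818, 0.1254]
orientation: [-180.0, 0.0, 90.0]
wrist_force: [0.7, -1.4, -1.3]
width: 0.0704
```

>>> {"op": "apply_moves", "data": {
  "moves": [0, 0, 0.001, 0, 0, 0, 0.001, 0, 0, 0, 0, 0, 0, 0, 0, 0, 0, 0, 0, 0]
}}

```text
time_s: 30.35
eef_pos: [0.5177, 0.282, 0.1242]
orientation: [179.9, -0.0, 90.0]
wrist_force: [0.9, -1.0, 4.0]
width: 0.0704
```

Contact at exactly the expected 0.124. Release, rise, and back off to check.

>>> {"op": "apply_moves", "data": {
  "moves": [0, 0, 0, 0, 0, 0, 0, 0, 0, 0, 0, 0, 0, 0, 0, 0, 0, 0, 0, 0],
  "fingers": 1
}}

```text
time_s: 30.77
eef_pos: [0.5169, 0.2819, 0.1233]
orientation: [-180.0, 0.0, 90.0]
wrist_force: [0.3, 0.1, 0.2]
width: 0.0923
```

>>> {"op": "apply_moves", "data": {
  "moves": [0, 0, -0.01, 0, 0, 0, -0.02, 0, 0, 0, -0.03, 0, 0, 0, -0.035, 0, 0, 0, -0.03, 0]
}}

```text
time_s: 31.18
eef_pos: [0.517, 0.2819, 0.2513]
orientation: [180.0, -0.0, 90.0]
wrist_force: [-0.6, -0.3, 0.9]
width: 0.0925
```

>>> {"op": "apply_moves", "data": {
  "moves": [-0.02, 0, 0, 0, -0.03, 0, 0, 0, -0.02, 0, 0, 0, -0.01, 0, 0, 0, 0, 0, 0, 0]
}}

```text
time_s: 31.6
eef_pos: [0.5174, 0.2003, 0.2494]
orientation: [180.0, 0.0, 89.9]
wrist_force: [0.4, -0.6, -0.6]
width: 0.0929
```

Run:
```python
from h import *
q=bot.sense();print(q['eef_pos'],q['wrist_force'],q['width'])
d=snap('wrist','w12.png')
rims(d,'wrist',.146)
for r in bot.spot_point('wrist','pot_1'): print('org',r['score'],r['uv'],ray(d,r['uv'],.073)[:2])
s=snap('scene','s12.png')
for r in bot.boxes_of('scene','pot_1'): print('scene',r['score'],r['box'])
a=np.linspace(0,2*np.pi,60); c=(.5177,.2815)
for z,rr in((.146,.035),(.01,.0195)):
    P=np.array([proj(s,(c[0]+rr*np.cos(t),c[1]+rr*np.sin(t),z)) for t in a]); print('expected',z,P.min(0).round(1),P.max(0).round(1))
```

```text
[0.51742725 0.20031106 0.24937936] [ 0.43352803 -0.58432209 -0.63467428] 0.0928563344853838
pot_1 0.63 [264.  66. 367. 175.] circle [0.5179 0.2816] 0.0352
pot_1 0.49 [314. 117. 320. 121.] circle [0.5186 0.2821] 0.0015
org 0.86 [315.9, 128.4] [0.51775421 0.27772625]
org 0.54 [318.2, 126.7] [0.51970944 0.27910844]
scene 0.93 [215.9, 184.8, 241.6, 210.5]
scene 0.64 [219.3, 212.0, 245.6, 236.0]
scene 0.63 [218.1, 202.2, 245.8, 218.7]
expected 0.146 [213.3 183.5] [240.5 200.6]
expected 0.01 [227.4 224.7] [241.4 234.3]
```

```bash
python3 -c "
from station import bot
print(bot.sign_off())"
```

```text
the job is handed in; nothing more can be done
None
```

All three pots are in one stack on the board, mouths up, and I handed the job in at about 32 s of the 72 s allowed. `sign_off` gives no verdict, so whether it passed is unconfirmed.

**What I did:** I nested pot_2 into pot_1. I then tipped pot_3 over in a light grip against the banding wheel's edge, set it down upright, gripped it again on the collar and lowered it into pot_2.

**Last checks:**
- **Height:** both pots met resistance at the height expected for fully home.
- **Position:** the top mouth measured centred at (0.518, 0.282) with a radius of 35 mm at the expected height of 0.146 m. That is within about 1 mm of where pot_1 stood.
- **Scene camera:** the top and bottom outlines of the stack both came out 1 to 2 pixels lower than predicted. I took that as a calibration offset, not a fit error.
- **Foot position:** the network's point for the pot's foot was 2 to 4 mm off the mouth centre in y. That is within its usual error.
- **Not checked by eye:** I had used all 12 pictures, so the finished stack was only measured. I also made no final check of where the tools lay; the pictures taken while I worked showed no tool touched.

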